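# Vent a filter holder and loosen its knurled clamp ring by counted turns

### The job

Vent the filter holder on the draining board by pressing its green button fully down, then roll a fingertip along the knurled rim of the clamp ring to loosen it, anticlockwise seen from above, until the ring's red dot has come round to the white arc on the black cover for the second time, and stop there with the dot beside the arc. The dot starts a little past the arc, and that does not count. Do it gently and by touch alone, without grasping or lifting anything, and leave the loose things standing about it where they are.

Things in the scene. Friction and masses are not known exactly. Their poses are not given: they have to be found in the camera images.
- holder: steel disc-filter holder, fixed to the board. Origin: on the ring's axis at the underside; z up; x points from the axis to the vent button. Foot 10 mm thick, 132 mm across, with a tongue 52 mm wide along +x to 141 mm. Body 68 to 88 mm across under the ring; inside the ring a fixed black cover, 57 mm across, top at 82 mm, with a brass nipple up to 102 mm. Vent pipe to the button, below 27 mm
- ring_axis (a point): fixed point on the ring's vertical axis, 62 mm above the surface: middle height of the rim when tight. Aluminium ring, 24 mm tall, underside at 50 mm; rises 3 mm a turn as it loosens. Radius 52 mm over its 24 upright round ribs (8 mm wide), 48.5 mm between them. Outside the ring nothing fixed above 27 mm stands within 90 mm of the axis
- red_dot (a point): red dot, 14 mm across, on the top face of the knurled ring, 38.5 mm from the ring's axis; it goes round with the ring
- white_arc (a point): outer edge of the middle of the white arc on top of the black cover, 25.5 mm from the ring's axis, on the holder's -x side (the side away from the button). The arc spans 0.40 rad (23 degrees) to either side of this point as seen from the axis
- ring (a joint): turn of the ring, rad: 0 tight with the dot at the middle of the arc; grows as it loosens, anticlockwise from above. Starts 0.4 to 1.5 loose. The dot is back at the middle of the arc at 6.28 (first) and 12.57 (second); stop at 16.5. Turns against 0.04 N m friction, stays where left; driven by rubbing or pushing the ribbed side with 2 to 10 N, from any side
- vent_top (a point): centre of the top of the green vent button, 24 mm across, on a black housing at the end of the foot, 115 mm from the ring's axis; press straight down
- vent (a joint): travel of the vent button in m: 0 released, 0.006 fully down (about 5 N); it springs back when let go
- cup_near: small white plastic sample cup, 45 mm across, 42 mm tall; loose bystander standing on the surface, origin at the centre of its underside, not to be moved
- cup_far: wider white plastic sample cup, 53 mm across, 36 mm tall; loose bystander standing on the surface, origin at the centre of its underside, not to be moved
- cell: open aluminium ring cell, 45 mm across, 38 mm tall; loose bystander standing on the surface, origin at the centre of its underside, not to be moved
- tape: roll of yellowish label tape lying flat, 82 mm across, 19 mm tall; loose bystander standing on the surface, origin at the centre of its underside, not to be moved
- jar: white powder jar with a white screw cap, 62 mm across, 90 mm tall; loose bystander standing on the surface, origin at the centre of its underside, not to be moved
- media: clear media bottle with a blue screw cap, 72 mm across, 142 mm tall; loose bystander standing on the surface, origin at the centre of its underside, not to be moved

How it is judged:
On the way, in this order (a step that is already met when the one before it is completed fails the run):
1. the vent button is pressed fully down before the ring has been loosened any further (value of joint vent above 0.0045 m and value of joint ring below 2 rad), for 0.05 s.
2. the red dot comes round to the white arc for the first time (value of joint ring between 5.88 and 6.98 rad).
3. the red dot comes round to the white arc for the second time (value of joint ring above 12.166 rad).
At the end, for the whole second after the job is handed in: The ring stands loosened so that the red dot is beside the white arc after its second return (ring joint within 0.40 rad of 12.57), at rest, and the vent button has sprung back (value of joint ring between 12.166 and 12.966 rad and velocity of joint ring between -0.05 and 0.05 rad/s and value of joint vent below 0.002 m); the robot touches nothing.
It fails at once if the ring is unscrewed well past the second return (more than 1 rad) (value of joint ring above 13.566 rad).
It fails at once if the ring or the holder is pushed hard (over 60 N) (contact force between holder and anything else above 60 N).
It fails at once if a loose bystander is lifted, knocked over or moved more than 20 mm (distance of any of cup_near, cup_far, cell, tape, jar, media from where it was at the start of the episode above 0.02 m or angle between any of cup_near, cup_far, cell, tape, jar, media's own z axis and vertical above 0.3 rad).
It also fails if it takes over 58 s, if anything falls off the work surface, if the arm or the gripper's body presses on something with over 40 N, if the wrist force passes 120 N, or if a joint passes its speed limit or range.

### The arm

A 6-joint arm with a two-finger parallel gripper is mounted at the origin on a cart in front of the work surface, level with it; the furniture and walls round the work are solid. World frame = base frame: x ahead of the robot, y to its left, z up, the work surface at z = 0. Lengths are in m, angles in rad, forces in N, time in s.
With the tool pointing down it reaches from about 0.375 to 0.75 m from the base axis. Payload 9 kg.
Tool frame: the origin (TCP) lies at the very end of the fingers, on their centre line; the grasp point (between the pads) lies 19 mm behind it; z points along the fingers, y is the line along which they close (so a half turn about z gives the same grasp; the last joint's range is limited). The gripper opens to 85 mm and grips with 20 to 120 N. Pads are 22 mm wide; open, the fingers measure 114 mm over their backs; the gripper's body (76 mm by 85 mm) begins 54 mm behind the grasp point. The pads swing forward as they close: fully open they stand 13 mm farther back than shut.
Start: joints at [-1.504, 0.104, 0.097, 1.564, 0, 1.353], TCP at [0.169, -0.576, 0.2] pointing down, gripper open.
Joint ranges: [-2.99, 2.99], [-0.84, 1.86], [-1.1, 1.16], [-1.84, 2.11], [-1.51, 1.56], [-3.14, 3.14]. Speed limits (rad/s): [2.22, 2.22, 2.57, 3.14, 3.14, 3.14].

### API

Orientations are given as a unit quaternion [x, y, z, w].
In Python, from bench import manip gives the robot as it stands.
- The arm moves only by the shell command python3 -m crank 'ROWS' [OPENING] [FORCE]. ROWS is JSON, a list that holds one entry, the list of rows, each a list of 4 numbers: the shift along the tool's x, y, z in units of 40 mm (1.0 is 40 mm), then the turn about the tool's z in units of 8 degrees (1.0 is 8 degrees). In form: [[[tx, ty, tz, roll], ...]]. A call has 1 to 20 rows; each row is the pose to reach, as a shift and turn from the pose commanded when the call began, along the tool's axes at that moment; what a row does not reach only later rows make up. A row lasts 1/10 s, in which the tool goes at most 50 mm and 8.59 degrees, less where a joint would pass 70% of its speed; a pose out of reach is approached as far as the arm can. A call with a gripper value outside its range is refused whole. OPENING is the closure, from 0 (fully open) to 1 (shut), set as the call begins (- or left out, the last holds). The fingers move at their own pace and stop on an object; FORCE is the grip in N (left out, the last holds). Time passes only in rows, so rows that repeat a pose let the fingers close. It gives the time, the measured TCP pose, the force, the opening and the grip force at its end, in the units of the state.
- manip.get_obs(): the state, without advancing time (a new reading comes with each control period).
- manip.get_image(name): name is "scene" or "top" or "wrist"; returns a dict with "frame" (400x640x3 uint8, red, green, blue), "range_z" (400x640 float32, m along the optical axis (not along the pixel's ray), 0 where there is no reading), "vertical_fov" (degrees; the focal length in pixels is half the picture's height over the tangent of half this angle, whatever the lens; pixels are square), "cx", "cy" (the principal point, pixels), "k1" (the pictures are not rectified: a ray, as slopes to the right and down, at radius r is drawn at 1 + k1 r^2 times it, then the intrinsics apply), "R" (3x3) and "t" (3): a world point X has camera coordinates R X + t. Camera axes: x right, y down, z forward; pixel columns grow to the right and rows downward; lengths in m; the calibration is good to about 2 mm. A picture is of the moment at which its call begins.
- manip.sign_off(): hands the job in; it is judged then, once.
Trained networks look in a picture, given as the dict that the camera call returned (one of the last four; its "shot" number tells which), for a name from the list of things; names that differ only in an ending like _2 or _b are one class to them, and where a whole thing is asked for, a point or a joint stands for the part that bears it (a point fixed in the world has none). Each returns a list of dicts, best first, with "confidence" (0 to 1); they miss things now and then, are a little off and sometimes report something else, mostly with a low value. They report only what shows in the picture. A call takes as long as a camera call.
- manip.silhouettes(name, picture): "pixels" (400x640 bool, what is visible of it).
- manip.tip_of(name, picture): "at" ([x, y, z] in m, in the coordinates of the camera as it stood for that picture, good to about 4 mm: a listed point, or the origin of a listed thing).
The state is a dict: "time": time; "joint_positions": joint angles; "qvel": joint speeds; "effort": joint torques, N m; "ee_pos": TCP position; "ee_rot": TCP orientation; "ft_force": force on the tool from outside, world axes, zero at the start; "torque": the same for the moment, N m; "gripper_width": finger opening in m; "finger_force": force on a finger pad.
Only numpy, scipy, OpenCV 4.12 (cv2) and the standard library are available. Lean on these libraries where they do the work, as an engineer would, in place of code of your own. Each camera call takes 0.05 s, during which the arm holds its last target. There are 200 camera calls.

## Working session

There is one attempt and no reset: what is moved stays moved. The work goes in short steps, Python scripts to look and compute and a shell command to move; the robot and the scene stay as the last step left them, time stands still between calls to the robot, and variables do not carry over. Pictures are saved under pics/ and viewed, at most 10 in all, crops included, and the job is handed in when it is done.

```bash
mkdir -p pics; ls; cat > h.py <<'E'
import numpy as np, cv2
from bench import manip
from scipy.spatial.transform import Rotation as Ro
def w(p,c): return np.array(c["R"]).T@(np.array(p)-np.array(c["t"]))
def state():
    o=manip.get_obs(); print("t",round(o["time"],2),"pos",np.round(o["ee_pos"],4),"F",np.round(o["ft_force"],1),"w",round(float(o["gripper_width"]),3)); return o
def rows(target,o=None):
    o=o or manip.get_obs(); return np.round(Ro.from_quat(o["ee_rot"]).as_matrix().T@(np.array(target)-o["ee_pos"])/0.04,2)
E
python3 - <<'E'
from h import *
o=state(); print(np.round(Ro.from_quat(o["ee_rot"]).as_matrix(),2))
ims=[]
for n in ("scene","top"):
    c=manip.get_image(n); ims.append(c)
    cv2.imwrite(f"pics/{n}0.png",c["frame"][...,::-1])
    for k in ["holder","ring_axis","red_dot","white_arc","vent_top","cup_near","cup_far","cell","tape","jar","media"]:
        r=manip.tip_of(k,c)
        print(n,k,[(np.round(w(q["at"],c),3).tolist(),round(q["confidence"],2)) for q in r[:2]])
E
```

```text
pics
t 0.0 pos [ 0.1686 -0.5754  0.1996] F [-1.3 -0.2 -0.2] w 0.086
[[ 0.96  0.28 -0.  ]
 [ 0.28 -0.96  0.  ]
 [ 0.   -0.   -1.  ]]
scene holder [([0.532, -0.211, 0.0], 0.92)]
scene ring_axis [([0.532, -0.212, 0.064], 0.75), ([0.531, -0.213, -0.001], 0.74)]
scene red_dot [([0.526, -0.166, 0.076], 0.64)]
scene white_arc [([0.556, -0.194, 0.087], 0.57)]
scene vent_top [([0.421, -0.252, 0.036], 0.47)]
scene cup_near [([0.423, 0.201, 0.002], 0.79)]
scene cup_far [([0.378, 0.107, -0.001], 0.91)]
scene cell [([0.379, -0.034, -0.003], 0.79)]
scene tape [([0.404, 0.331, 0.001], 0.95)]
scene jar [([0.74, -0.196, 0.001], 0.69), ([0.423, 0.197, -0.0], 0.64)]
scene media [([0.621, 0.376, 0.0], 0.81)]
top holder [([0.533, -0.207, -0.004], 0.6)]
top ring_axis [([0.528, -0.205, 0.061], 0.62)]
top red_dot [([0.533, -0.162, 0.077], 0.65), ([0.557, -0.195, 0.08], 0.45)]
top white_arc [([0.401, 0.338, -0.004], 0.71), ([0.554, -0.196, 0.082], 0.68)]
top vent_top [([0.424, -0.248, 0.031], 0.44)]
top cup_near [([0.425, 0.197, 0.001], 0.46)]
top cup_far [([0.375, 0.112, 0.0], 0.59)]
top cell [([0.381, -0.027, 0.0], 0.59)]
top tape [([0.404, 0.339, -0.002], 0.6)]
top jar [([0.745, -0.195, -0.001], 0.6)]
top media [([0.622, 0.377, -0.004], 0.7)]
```

View pics/top0.png

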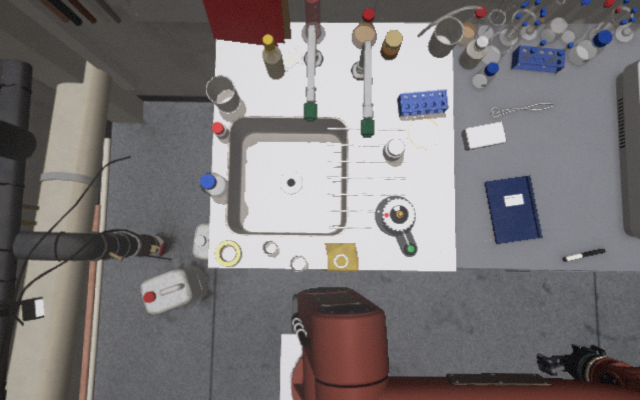

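View pics/scene0.png

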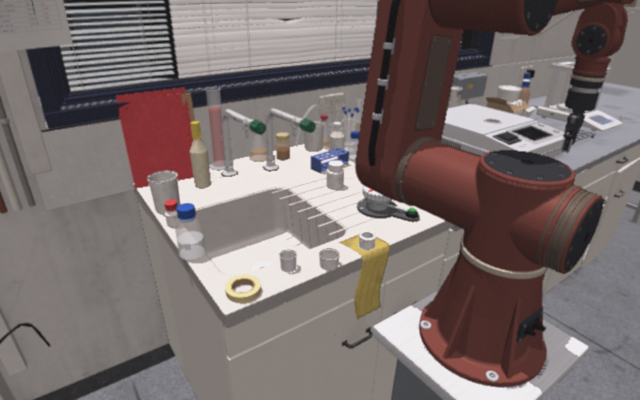

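The pictures show the holder at about (398,213) in the top view, with the green button at (410,249), and the dot on its left (+y) side at about (390,215). The loose things are well clear. I put the axis at about (0.531,-0.209) and the vent at (0.4225,-0.25), so the ring is about 1.25 rad loose.

```bash
python3 - <<'E'
from h import *
print(rows([0.4225,-0.25,0.2]),rows([0.4225,-0.25,0.13]))
E
```

```text
[ 8.38 -6.04  0.01] [ 8.38 -6.04  1.76]
```

```bash
python3 -m crank '[[[8.38,-6.04,0,0],[8.38,-6.04,0,0],[8.38,-6.04,0,0],[8.38,-6.04,0,0],[8.38,-6.04,0,0],[8.38,-6.04,0,0],[8.38,-6.04,0,0],[8.38,-6.04,0,0],[8.38,-6.04,0,0],[8.38,-6.04,0.8,0],[8.38,-6.04,1.75,0],[8.38,-6.04,1.75,0],[8.38,-6.04,1.75,0]]]' 1 20
python3 - <<'E'
from h import *
o=state(); print(np.round(o["joint_positions"],2),np.round(Ro.from_quat(o["ee_rot"]).as_matrix(),2))
for n in ("wrist","top"):
    c=manip.get_image(n)
    cv2.imwrite(f"pics/{n}1.png",c["frame"][...,::-1])
    print(np.round(w([0,0,0],c),3))
    for k in ["holder","ring_axis","red_dot","white_arc","vent_top","cell","jar"]:
        r=manip.tip_of(k,c)
        print(n,k,[(np.round(w(q["at"],c),3).tolist(),round(q["confidence"],2)) for q in r[:2]])
E
```

```text
time: 2.5
ee_pos: [0.4219, -0.2499, 0.1309]
ee_rot: [0.99, 0.142, -0.0, -0.0]
ft_force: [-0.5, -0.2, 0.8]
gripper_width: -0.0004
finger_force: 0.0
t 2.5 pos [ 0.4219 -0.2499  0.1309] F [-0.5 -0.2  0.8] w -0.0
[-0.8  -0.24 -0.35  1.45 -0.    2.06] [[ 0.96  0.28 -0.  ]
 [ 0.28 -0.96  0.  ]
 [-0.   -0.   -1.  ]]
[ 0.496 -0.227  0.304]
wrist holder [([0.528, -0.204, -0.0], 0.62)]
wrist ring_axis [([0.53, -0.204, 0.062], 0.7)]
wrist red_dot [([0.528, -0.157, 0.075], 0.91)]
wrist white_arc [([0.549, -0.196, 0.084], 0.73)]
wrist vent_top [([0.427, -0.249, 0.031], 0.95)]
wrist cell [([0.384, -0.03, -0.005], 0.92)]
wrist jar []
[0.444 0.034 1.431]
top holder [([0.531, -0.205, -0.004], 0.94)]
top ring_axis [([0.533, -0.2, 0.061], 0.81)]
top red_dot [([0.528, -0.164, 0.076], 0.92)]
top white_arc [([0.559, -0.191, 0.081], 0.85), ([0.53, -0.201, 0.06], 0.7)]
top vent_top [([0.424, -0.245, 0.032], 0.49)]
top cell [([0.384, -0.028, -0.004], 0.45)]
top jar [([0.742, -0.195, -0.002], 0.73)]
```

View pics/wrist1.png

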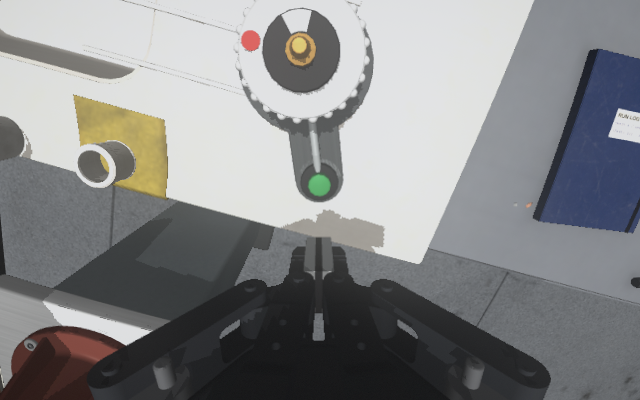

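The view is clear: button at (319,185), dot at (251,41), arc at (300,20) and closed fingertips at (318,240). I'll refine the button and ring centres from colour and depth.

```bash
cat >> h.py <<'E'
def cloud(c):
    h,wd=c["range_z"].shape; f=h/2/np.tan(np.radians(c["vertical_fov"])/2)
    K=np.array([[f,0,c["cx"]],[0,f,c["cy"]],[0,0,1]],float)
    v,u=np.mgrid[:h,:wd]; p=np.stack([u,v],-1).reshape(-1,1,2).astype(float)
    d=np.array([c["k1"],0,0,0,0],float)
    s=cv2.undistortPoints(p,K,d).reshape(h,wd,2); z=c["range_z"][...,None]
    return (np.concatenate([s*z,z],-1)-np.array(c["t"]))@np.array(c["R"])
def fitc(P):
    A=np.c_[2*P[:,:2],np.ones(len(P))]; s=np.linalg.lstsq(A,(P[:,:2]**2).sum(1),rcond=None)[0]
    return s[:2],np.sqrt(s[2]+s[:2]@s[:2])
def look(ax):
    c=manip.get_image("wrist"); X=cloud(c); F=c["frame"].astype(int); r,g,b=F[...,0],F[...,1],F[...,2]
    red=(r>150)&(g<90)&(b<90)&(np.hypot(X[...,0]-ax[0],X[...,1]-ax[1])<.06)&(X[...,2]>.06)
    if red.sum()>15:
        p=X[red].mean(0); a=np.arctan2(p[1]-ax[1],p[0]-ax[0]); print("dot",np.round(p,4),"n",red.sum(),"angle",round(float(a),3))
    else: print("no dot")
    return c,X,F
E
python3 - <<'E'
from h import *
c,X,F=look([.53,-.206]); r,g,b=F[...,0],F[...,1],F[...,2]
near=np.hypot(X[...,0]-.423,X[...,1]+.25)<.03
G=near&(g>r+40)&(g>b+30)&(X[...,2]>.02); print("vent",G.sum(),np.round(np.median(X[G],0),4),np.round(X[G].mean(0),4))
D=np.hypot(X[...,0]-.53,X[...,1]+.206)
cov=(D<.034)&(abs(X[...,2]-.082)<.006)&(F.max(-1)<90)
h=cv2.convexHull(X[cov][:,:2].astype(np.float32)); print("cover",cv2.minEnclosingCircle(h))
rim=(D<.056)&(D>.046)&(X[...,2]>.068)&(X[...,2]<.085); print("top face z",np.median(X[rim][:,2]))
m=(D<.06)&(X[...,2]>.071)&(X[...,2]<.09); print("ring",cv2.minEnclosingCircle(cv2.convexHull(X[m][:,:2].astype(np.float32))))
W=(D<.03)&(F.min(-1)>170)&(X[...,2]>.078); print("arc",W.sum(),X[W].mean(0))
s=manip.silhouettes("vent_top",c)
# fingers
for yx in [(240,306),(240,318),(240,331),(245,318)]: print(yx,np.round(X[yx],3))
E
```

```text
no dot
vent 379 [ 0.4249 -0.2484  0.0313] [ 0.4248 -0.2485  0.031 ]
cover ((0.530124306678772, -0.20396748185157776), 0.02811274863779545)
top face z 0.07316933070657422
ring ((0.5300458669662476, -0.2039550244808197), 0.05175863206386566)
arc 531 [ 0.54825737 -0.19603647  0.08199125]
(240, 306) [ 0.43  -0.239  0.168]
(240, 318) [ 0.432 -0.245  0.169]
(240, 331) [ 0.434 -0.252  0.168]
(245, 318) [ 0.432 -0.245  0.174]
```

```bash
python3 - <<'E'
from h import *
print(rows([0.4248,-0.2485,0.0365]),rows([0.4248,-0.2485,0.0235]))
E
```

```text
[ 0.07 -0.01  2.35] [ 0.07 -0.01  2.67]
```

```bash
python3 -m crank '[[[0.07,-0.01,1,0],[0.07,-0.01,1.8,0],[0.07,-0.01,2.3,0],[0.07,-0.01,2.45,0],[0.07,-0.01,2.55,0],[0.07,-0.01,2.63,0],[0.07,-0.01,2.67,0],[0.07,-0.01,2.67,0],[0.07,-0.01,2.67,0]]]'
```

```text
time: 4.3
ee_pos: [0.4253, -0.249, 0.0242]
ee_rot: [0.99, 0.142, 0.0, 0.0]
ft_force: [0.5, -0.1, -0.9]
gripper_width: 0.0002
finger_force: 0.0
```

```bash
python3 - <<'E'
from h import *
state(); c=manip.get_image("wrist"); X=cloud(c); cv2.imwrite("pics/w2.png",c["frame"][120:330,180:460,::-1].repeat(2,0).repeat(2,1))
F=c["frame"].astype(int);G=(F[...,1]>F[...,0]+40)&(F[...,1]>F[...,2]+30)&(X[...,2]>.015); print(G.sum(),X[G].mean(0),np.median(X[G],0))
E
```

```text
t 4.3 pos [ 0.4253 -0.249   0.0242] F [ 0.5 -0.1 -0.9] w 0.0
395 [ 0.42953811 -0.2464937   0.03160619] [ 0.42978726 -0.24563068  0.03126469]
```

View pics/w2.png

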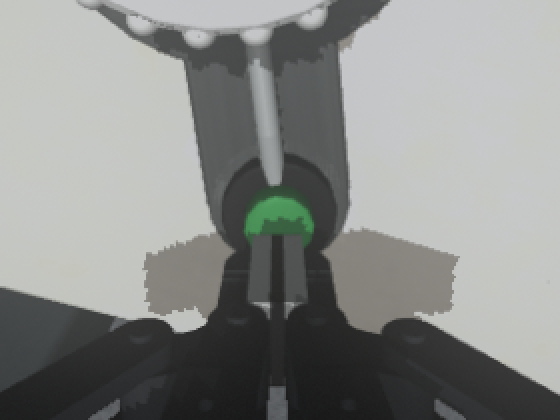

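The green cap still reads z ≈ 0.031, with the finger's shadow falling on it at (319,230). It hasn't been pressed yet, so I'll go lower.

```bash
python3 -m crank '[[[0,0,0.06,0],[0,0,0.12,0],[0,0,0.12,0]]]'; python3 -m crank '[[[0,0,0.06,0],[0,0,0.12,0],[0,0,0.12,0]]]'
```

```text
time: 4.65
ee_pos: [0.4248, -0.2484, 0.0184]
ee_rot: [0.99, 0.142, -0.0, -0.0]
ft_force: [-0.5, 0.4, 0.6]
gripper_width: -0.0001
finger_force: 0.0
time: 4.95
ee_pos: [0.4248, -0.2484, 0.0135]
ee_rot: [0.99, 0.142, -0.0, -0.0]
ft_force: [0.0, 0.0, -0.6]
gripper_width: 0.0001
finger_force: 0.0
```

```bash
python3 - <<'E'
from h import *
state(); c=manip.get_image("wrist"); X=cloud(c)
F=c["frame"].astype(int);G=(F[...,1]>F[...,0]+40)&(F[...,1]>F[...,2]+30)&(X[...,2]>.01); print(G.sum(),X[G].mean(0),np.median(X[G],0))
im=c["frame"][120:330,180:460,::-1].repeat(2,0).repeat(2,1)
s=manip.get_image("scene"); im2=cv2.resize(s["frame"][170:240,340:440,::-1],(560,392))
cv2.imwrite("pics/w3.png",np.vstack([im[:200],im2]))
for r in range(225,275,6): print(r,np.round(X[r,316],3),np.round(X[r,325],3))
E
```

```text
t 4.95 pos [ 0.4248 -0.2484  0.0135] F [ 0.   0.  -0.6] w 0.0
290 [ 0.43098004 -0.24675906  0.03115737] [ 0.43132597 -0.24615358  0.03114077]
225 [ 0.434 -0.243  0.031] [ 0.435 -0.248  0.03 ]
231 [ 0.43  -0.244  0.031] [ 0.432 -0.249  0.031]
237 [ 0.434 -0.243  0.048] [ 0.436 -0.248  0.048]
243 [ 0.435 -0.243  0.056] [ 0.436 -0.247  0.056]
249 [ 0.435 -0.243  0.064] [ 0.436 -0.247  0.062]
255 [ 0.434 -0.243  0.068] [ 0.435 -0.247  0.067]
261 [ 0.435 -0.243  0.073] [ 0.435 -0.247  0.073]
267 [ 0.435 -0.243  0.079] [ 0.436 -0.247  0.079]
273 [ 0.433 -0.244  0.081] [ 0.434 -0.247  0.081]
```

View pics/w3.png

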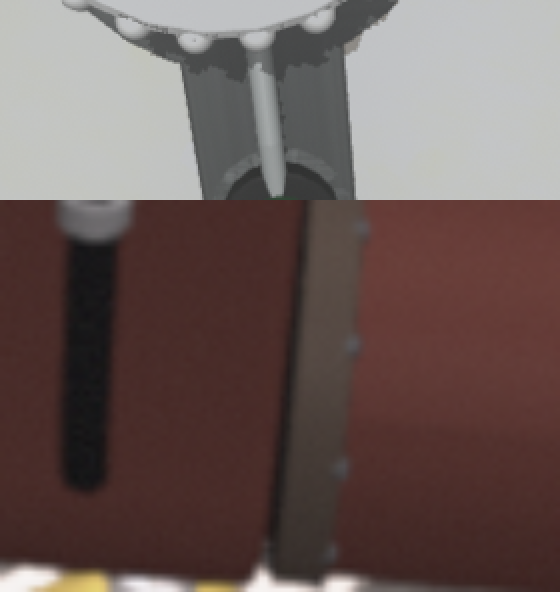

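The finger's lower edge reads z ≈ 0.044 at around row 234, above a cap still at 0.031. The real tip is therefore well above the reported TCP and still ~10 mm short of the button. I'll go down by touch.

```bash
python3 -m crank '[[[0,0,0.06,0],[0,0,0.12,0],[0,0,0.12,0]]]'; python3 -m crank '[[[0,0,0.06,0],[0,0,0.12,0],[0,0,0.12,0]]]'; python3 -m crank '[[[0,0,0.04,0],[0,0,0.08,0],[0,0,0.08,0]]]'
```

```text
time: 5.35
ee_pos: [0.4248, -0.2484, 0.0088]
ee_rot: [0.99, 0.142, -0.0, -0.0]
ft_force: [0.2, 0.0, 0.1]
gripper_width: 0.0001
finger_force: 0.0
time: 5.65
ee_pos: [0.4248, -0.2485, 0.004]
ee_rot: [0.99, 0.142, -0.0, -0.0]
ft_force: [-0.5, -0.1, 0.8]
gripper_width: 0.0001
finger_force: 0.0
time: 5.95
ee_pos: [0.425, -0.2487, 0.0011]
ee_rot: [0.99, 0.142, 0.0, 0.0]
ft_force: [-0.3, 0.4, 1.7]
gripper_width: 0.0
finger_force: 0.7
```

Contact begins at TCP z ≈ 0.002, so the tip offset is about 29 mm. Now the full press.

```bash
python3 -m crank '[[[0,0,0.04,0],[0,0,0.08,0],[0,0,0.12,0],[0,0,0.12,0]]]'; python3 -m crank '[[[0,0,0.03,0],[0,0,0.05,0],[0,0,0.05,0]]]'; python3 - <<'E'
from h import *
c,X,F=look([.53,-.204]);G=(F[...,1]>F[...,0]+40)&(F[...,1]>F[...,2]+30)&(X[...,2]>.01); print(G.sum(),np.median(X[G],0))
E
```

```text
time: 6.35
ee_pos: [0.4251, -0.2488, -0.0036]
ee_rot: [0.99, 0.142, 0.0, 0.0]
ft_force: [-0.6, 0.8, 3.7]
gripper_width: 0.0001
finger_force: 2.0
time: 6.65
ee_pos: [0.4251, -0.2488, -0.0049]
ee_rot: [0.99, 0.142, 0.0, 0.0]
ft_force: [-2.7, 1.6, 10.4]
gripper_width: -0.0001
finger_force: 5.0
no dot
92 [ 0.43372733 -0.24741835  0.02492173]
```

Button fully down (cap 31 → 25 mm, 10 N on the stop). The real tip sits ~29 mm above the reported TCP and is centred laterally. Next I lift off and plan the path for a 22×14 mm fingertip round the ring in the tool frame.

```bash
cat >> h.py <<'E'
AX=np.array([.530,-.204])
def path(R,s,a=.011,b=.007):
    """tool-frame centre offset from axis at arc length s (m) travelled by contact from phi=pi,y=-b; anticlockwise seen from above"""
    L=[2*b,R*np.pi/2,2*a,R*np.pi/2]; P=2*sum(L); s=s%P; half=s>=P/2; s-=P/2*half
    if s<L[0]: p=np.array([-(R+a),-b+s])
    elif s<L[0]+L[1]: f=np.pi-(s-L[0])/R; p=np.array([R*np.cos(f)-a,R*np.sin(f)+b])
    elif s<sum(L[:3]): p=np.array([-a+s-L[0]-L[1],R+b])
    else: f=np.pi/2-(s-sum(L[:3]))/R; p=np.array([R*np.cos(f)+a,R*np.sin(f)+b])
    return -p if half else p
def plan(R,s0,n,ds,z,cmd=None):
    o=manip.get_obs(); M=Ro.from_quat(o["ee_rot"]).as_matrix(); e=np.array(o["ee_pos"]); out=[]
    for i in range(n):
        p=path(R,s0+i*ds); t=np.r_[AX,z]+M@np.r_[p,0]
        out.append(np.round(M.T@(t-e)/.04,2).tolist()+[0])
    print(str([out]).replace(" ",""),"s_end",s0+(n-1)*ds)
E
python3 -m crank '[[[0,0,-0.4,0],[0,0,-0.89,0],[0,0,-0.89,0]]]'; python3 - <<'E'
from h import *
state(); plan(.060,0,1,0,.030); plan(.053,0,1,0,.030);plan(.051,0,1,0,.030)
E
```

```text
time: 7.0
ee_pos: [0.4261, -0.2498, 0.032]
ee_rot: [0.99, 0.142, 0.001, 0.001]
ft_force: [-0.0, -1.2, 0.8]
gripper_width: 0.0
finger_force: 0.0
t 7.0 pos [ 0.4261 -0.2498  0.032 ] F [-0.  -1.2  0.8] w 0.0
[[[1.04,-0.54,0.05,0]]] s_end 0
[[[1.21,-0.54,0.05,0]]] s_end 0
[[[1.26,-0.54,0.05,0]]] s_end 0
```

```bash
python3 -m crank '[[[0.5,-0.54,0.03,0],[1,-0.54,0.03,0],[1.1,-0.54,0.03,0],[1.15,-0.54,0.03,0],[1.15,-0.54,0.03,0]]]'; python3 -m crank '[[[0.05,0,0,0],[0.05,0,0,0]]]';  python3 -m crank '[[[0.04,0,0,0],[0.04,0,0,0]]]'; python3 - <<'E'
from h import *
o=state();M=Ro.from_quat(o["ee_rot"]).as_matrix();print((M.T@(o["ee_pos"]-np.r_[AX,0]))); print((M.T@o["ft_force"]))
E
```

```text
time: 7.5
ee_pos: [0.4626, -0.2151, 0.0282]
ee_rot: [0.99, 0.142, -0.0, -0.0]
ft_force: [0.2, -0.0, 0.2]
gripper_width: -0.0001
finger_force: 0.0
time: 7.7
ee_pos: [0.4647, -0.2147, 0.0287]
ee_rot: [0.99, 0.142, -0.0, 0.0]
ft_force: [0.3, 0.6, 0.2]
gripper_width: 0.0001
finger_force: 0.0
time: 7.9
ee_pos: [0.4665, -0.2142, 0.0288]
ee_rot: [0.99, 0.142, 0.0, 0.0]
ft_force: [0.6, 0.3, 1.0]
gripper_width: -0.0001
finger_force: 0.0
t 7.9 pos [ 0.4665 -0.2142  0.0288] F [0.6 0.3 1. ] w -0.0
[-0.0637586  -0.00806662 -0.02885412]
[ 0.6206139  -0.11783727 -0.95204059]
```

```bash
for i in 1 2; do python3 -m crank '[[[0.03,0,0,0],[0.03,0,0,0]]]'|grep -E "pos|ft_"; done
```

```text
ee_pos: [0.4677, -0.2137, 0.0288]
ft_force: [0.1, 0.2, 0.9]
ee_pos: [0.4683, -0.2134, 0.0287]
ft_force: [-4.1, -0.8, 1.6]
```

```bash
python3 -m crank '[[[0.03,0,0,0],[0.03,0,0,0]]]'|grep -E "pos|ft_"; python3 - <<'E'
from h import *
o=state();M=Ro.from_quat(o["ee_rot"]).as_matrix();print((M.T@(o["ee_pos"]-np.r_[AX,0]))); print((M.T@o["ft_force"]))
E
```

```text
ee_pos: [0.4685, -0.2133, 0.0286]
ft_force: [-9.2, -3.5, 3.6]
t 8.5 pos [ 0.4685 -0.2133  0.0286] F [-9.2 -3.5  3.6] w 0.0
[-0.06174613 -0.00836771 -0.02835749]
[-9.84494248  0.75030616 -3.51665496]
```

Contact came within 1 mm of the prediction, at about 6 N/mm stiffness. Planning the rolling from the commanded pose.

```bash
cat >> h.py <<'E'
def plan2(R,s0,n,ds,cmd,dz=0):
    out=[np.round((path(R,s0+(i+1)*ds)-cmd)/.04,2).tolist()+[dz,0] for i in range(n)]
    print(str([out]).replace(" ",""),"s_end",s0+n*ds,"cmd_end",np.round(np.array(cmd)+np.array(out[-1][:2])*.04,5).tolist())
E
python3 - <<'E'
from h import *
plan2(.0503,0,20,.006,[-.0602,-.0082])
E
```

```text
[[[-0.03,0.18,0,0],[-0.03,0.33,0,0],[-0.02,0.48,0,0],[-0.0,0.63,0,0],[0.04,0.77,0,0],[0.09,0.91,0,0],[0.16,1.04,0,0],[0.25,1.17,0,0],[0.35,1.28,0,0],[0.46,1.38,0,0],[0.59,1.46,0,0],[0.72,1.53,0,0],[0.86,1.58,0,0],[1.01,1.62,0,0],[1.15,1.64,0,0],[1.3,1.64,0,0],[1.45,1.64,0,0],[1.6,1.64,0,0],[1.75,1.64,0,0],[1.9,1.63,0,0]]] s_end 0.12 cmd_end [0.0158, 0.057]
```

```bash
sed -i 's/red=(r>150)&(g<90)&(b<90)&/red=(r>g+50)\&(r>b+60)\&(abs(g-b)<35)\&/' h.py
python3 -m crank '[[[-0.03,0.18,0,0],[-0.03,0.33,0,0],[-0.02,0.48,0,0],[0,0.63,0,0],[0.04,0.77,0,0],[0.09,0.91,0,0],[0.16,1.04,0,0],[0.25,1.17,0,0],[0.35,1.28,0,0],[0.46,1.38,0,0]]]'; python3 - <<'E'
from h import *
o=state();M=Ro.from_quat(o["ee_rot"]).as_matrix();print((M.T@(o["ee_pos"]-np.r_[AX,0]))[:2]); print((M.T@o["ft_force"]))
c,X,F=look(AX);print([(np.round(w(q["at"],c),3).tolist(),round(q["confidence"],2)) for q in manip.tip_of("red_dot",c)])
cv2.imwrite("pics/w4.png",c["frame"][...,::-1])
cmd=np.array([-.0602,-.0082])+np.array([.46,1.38])*.04; plan2(.0503,.06,10,.006,cmd)
E
```

```text
time: 9.5
ee_pos: [0.5034, -0.2618, 0.029]
ee_rot: [0.99, 0.142, -0.0, 0.001]
ft_force: [-3.6, -4.1, 0.4]
gripper_width: -0.0004
finger_force: 2.5
t 9.5 pos [ 0.5034 -0.2618  0.029 ] F [-3.6 -4.1  0.4] w -0.0
[-0.04176821  0.04804709]
[-4.57192796  2.94935182 -0.42363539]
dot [ 0.4965 -0.1862  0.0755] n 520 angle 2.653
[([0.494, -0.183, 0.075], 0.78)]
[[[0.13,0.08,0,0],[0.26,0.15,0,0],[0.4,0.2,0,0],[0.55,0.24,0,0],[0.69,0.26,0,0],[0.84,0.26,0,0],[0.99,0.26,0,0],[1.14,0.26,0,0],[1.29,0.26,0,0],[1.44,0.25,0,0]]] s_end 0.12 cmd_end [0.0158, 0.057]
```

View pics/w4.png

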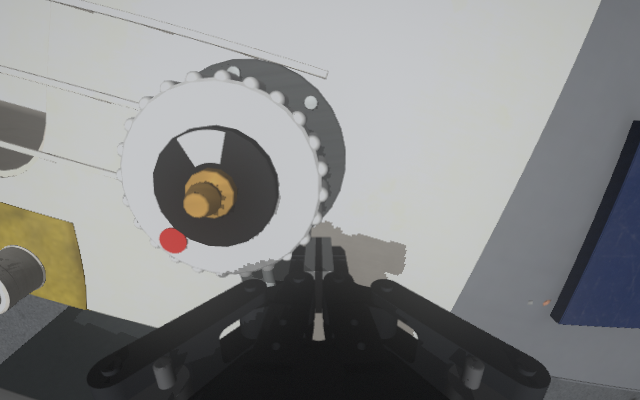

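The picture shows the dot moved to (173,240) with the arc at (203,147): ring ≈ 2.25 rad, turning the right way at ~5 N. Continuing.

```bash
python3 -m crank '[[[0.13,0.08,0,0],[0.26,0.15,0,0],[0.4,0.2,0,0],[0.55,0.24,0,0],[0.69,0.26,0,0],[0.84,0.26,0,0],[0.99,0.26,0,0],[1.14,0.26,0,0],[1.29,0.26,0,0],[1.44,0.25,0,0]]]'; cat >> h.py <<'E'
def rep():
    o=state();M=Ro.from_quat(o["ee_rot"]).as_matrix();print((M.T@(o["ee_pos"]-np.r_[AX,0]))[:2],(M.T@o["ft_force"]))
    return look(AX)
E
python3 - <<'E'
from h import *
rep(); plan2(.0503,.12,15,.007,[.0158,.057],-.03)
E
```

```text
time: 10.6
ee_pos: [0.5645, -0.2582, 0.0308]
ee_rot: [0.99, 0.141, 0.003, 0.004]
ft_force: [7.3, -12.1, -1.4]
gripper_width: 0.0001
finger_force: 6.1
t 10.6 pos [ 0.5645 -0.2582  0.0308] F [  7.3 -12.1  -1.4] w 0.0
[0.01807006 0.06192348] [ 3.6265259  13.60612893  1.54985696]
no dot
[[[0.18,-0.03,-0.03,0],[0.34,-0.08,-0.03,0],[0.5,-0.16,-0.03,0],[0.65,-0.25,-0.03,0],[0.78,-0.37,-0.03,0],[0.89,-0.5,-0.03,0],[0.99,-0.65,-0.03,0],[1.06,-0.81,-0.03,0],[1.11,-0.98,-0.03,0],[1.13,-1.15,-0.03,0],[1.14,-1.32,-0.03,0],[1.14,-1.5,-0.03,0],[1.14,-1.67,-0.03,0],[1.11,-1.85,-0.03,0],[1.07,-2.02,-0.03,0]]] s_end 0.22499999999999998 cmd_end [0.0586, -0.0238]
```

```bash
cat >> h.py <<'E'
def top():
    c=manip.get_image("top"); X=cloud(c); F=c["frame"].astype(int); r,g,b=F[...,0],F[...,1],F[...,2]
    D=np.hypot(X[...,0]-AX[0],X[...,1]-AX[1])
    red=(r>g+50)&(r>b+60)&(abs(g-b)<35)&(D<.055)&(D>.02)
    if red.sum()>2:
        p=X[red].mean(0); print("top dot",np.round(p,3),red.sum(),"ring mod",round(float((np.arctan2(p[1]-AX[1],p[0]-AX[0])-.4)%(2*np.pi)),2))
    else: print("top: no dot",[(np.round(w(q["at"],c),3).tolist(),round(q["confidence"],2)) for q in manip.tip_of("red_dot",c)[:2]])
E
python3 - <<'E'
from h import *
top()
import functools
globals()['path'].__defaults__=(.011,.009)
plan2(.0503,.12+.004,15,.007,[.0158,.057],-.03)
E
```

```text
top dot [ 0.525 -0.215  0.561] 1290 ring mod 3.91
[[[0.18,0.02,-0.03,0],[0.34,-0.03,-0.03,0],[0.5,-0.11,-0.03,0],[0.65,-0.2,-0.03,0],[0.78,-0.32,-0.03,0],[0.89,-0.45,-0.03,0],[0.99,-0.6,-0.03,0],[1.06,-0.76,-0.03,0],[1.11,-0.93,-0.03,0],[1.13,-1.1,-0.03,0],[1.14,-1.27,-0.03,0],[1.14,-1.45,-0.03,0],[1.14,-1.62,-0.03,0],[1.13,-1.8,-0.03,0],[1.1,-1.97,-0.03,0]]] s_end 0.22899999999999998 cmd_end [0.0598, -0.0218]
```

```bash
sed -i 's/b=.007/b=.009/' h.py; python3 -m crank '[[[0.18,0.02,-0.03,0],[0.34,-0.03,-0.03,0],[0.5,-0.11,-0.03,0],[0.65,-0.2,-0.03,0],[0.78,-0.32,-0.03,0],[0.89,-0.45,-0.03,0],[0.99,-0.6,-0.03,0],[1.06,-0.76,-0.03,0]]]'; python3 - <<'E'
from h import *
rep();plan2(.0503,.18,16,.007,[.0158+1.06*.04,.057-.76*.04],0)
E
```

```text
time: 11.5
ee_pos: [0.5944, -0.2124, 0.0303]
ee_rot: [0.99, 0.142, 0.001, 0.0]
ft_force: [5.4, -2.0, 2.8]
gripper_width: 0.0001
finger_force: 3.0
t 11.5 pos [ 0.5944 -0.2124  0.0303] F [ 5.4 -2.   2.8] w 0.0
[0.05948038 0.02615235] [ 4.60487557  3.40974771 -2.74408971]
no dot
[[[0.05,-0.17,0,0],[0.07,-0.34,0,0],[0.08,-0.51,0,0],[0.08,-0.69,0,0],[0.08,-0.86,0,0],[0.07,-1.04,0,0],[0.04,-1.21,0,0],[-0.02,-1.38,0,0],[-0.1,-1.53,0,0],[-0.2,-1.68,0,0],[-0.32,-1.8,0,0],[-0.45,-1.92,0,0],[-0.6,-2.01,0,0],[-0.76,-2.08,0,0],[-0.93,-2.12,0,0],[-1.1,-2.15,0,0]]] s_end 0.292 cmd_end [0.0142, -0.0594]
```

```bash
python3 -m crank '[[[0.05,-0.17,0,0],[0.07,-0.34,0,0],[0.08,-0.51,0,0],[0.08,-0.69,0,0],[0.08,-0.86,0,0],[0.07,-1.04,0,0],[0.04,-1.21,0,0],[-0.02,-1.38,0,0],[-0.1,-1.53,0,0],[-0.2,-1.68,0,0]]]'; python3 - <<'E'
from h import *
rep();c=manip.get_image("wrist");cv2.imwrite("pics/w5.png",c["frame"][...,::-1]);plan2(.0503,.25,10,.007,[.0582-.2*.04,.0266-1.68*.04],0)
E
```

```text
time: 12.55
ee_pos: [0.5658, -0.1502, 0.0295]
ee_rot: [0.99, 0.142, -0.001, -0.0]
ft_force: [0.0, 0.2, -0.1]
gripper_width: 0.0
finger_force: 0.0
t 12.55 pos [ 0.5658 -0.1502  0.0295] F [ 0.   0.2 -0.1] w 0.0
[ 0.0494496  -0.04160055] [ 0.07780338 -0.14178843  0.08155415]
dot [ 0.5682 -0.2125  0.077 ] n 398 angle -0.218
[[[-0.12,-0.12,0,0],[-0.25,-0.24,0,0],[-0.4,-0.33,0,0],[-0.56,-0.4,0,0],[-0.73,-0.44,0,0],[-0.9,-0.47,0,0],[-1.08,-0.47,0,0],[-1.25,-0.47,0,0],[-1.43,-0.47,0,0],[-1.6,-0.47,0,0]]] s_end 0.32 cmd_end [-0.0138, -0.0594]
```

Contact has just been lost on this side, so the axis is ~2 mm off in tool y. The ring is at ≈ 5.67. I'll shift the path 3 mm inward.

```bash
python3 -m crank '[[[-0.04,0.04,0,0],[-0.14,-0.04,0,0],[-0.26,-0.15,0,0],[-0.4,-0.24,0,0],[-0.56,-0.31,0,0],[-0.73,-0.36,0,0]]]'; python3 - <<'E'
from h import *
rep()
E
```

```text
time: 13.25
ee_pos: [0.5352, -0.1426, 0.0301]
ee_rot: [0.99, 0.143, 0.001, -0.003]
ft_force: [3.2, 17.5, 3.7]
gripper_width: -0.0007
finger_force: 9.8
t 13.25 pos [ 0.5352 -0.1426  0.0301] F [ 3.2 17.5  3.7] w -0.001
[ 0.02247962 -0.05759608] [  8.01286794 -15.90530852  -3.62337504]
dot [ 0.565  -0.1868  0.0772] n 559 angle 0.456
```

```bash
python3 - <<'E'
from h import *
plan2(.0498,.2827,18,.007,np.array([.021,-.055-.0017]),-.02)
E
```

```text
[[[-0.18,-0.05,-0.02,0],[-0.35,-0.05,-0.02,0],[-0.53,-0.05,-0.02,0],[-0.7,-0.05,-0.02,0],[-0.88,-0.05,-0.02,0],[-1.05,-0.03,-0.02,0],[-1.22,0.02,-0.02,0],[-1.38,0.09,-0.02,0],[-1.53,0.18,-0.02,0],[-1.66,0.29,-0.02,0],[-1.78,0.42,-0.02,0],[-1.88,0.57,-0.02,0],[-1.95,0.72,-0.02,0],[-2.01,0.89,-0.02,0],[-2.04,1.06,-0.02,0],[-2.04,1.24,-0.02,0],[-2.04,1.41,-0.02,0],[-2.04,1.59,-0.02,0]]] s_end 0.4087 cmd_end [-0.0606, 0.0069]
```

```bash
python3 -m crank '[[[-0.18,-0.05,-0.02,0],[-0.35,-0.05,-0.02,0],[-0.53,-0.05,-0.02,0],[-0.7,-0.05,-0.02,0],[-0.88,-0.05,-0.02,0],[-1.05,-0.03,-0.02,0],[-1.22,0.02,-0.02,0],[-1.38,0.09,-0.02,0],[-1.53,0.18,-0.02,0]]]'; python3 - <<'E'
from h import *
rep()
plan2(.0498,.2827+.063,15,.007,np.array([.021-1.53*.04,-.0567+.18*.04]),-.02)
E
```

```text
time: 14.2
ee_pos: [0.4775, -0.1695, 0.0306]
ee_rot: [0.99, 0.142, -0.0, -0.0]
ft_force: [1.5, 0.4, -0.9]
gripper_width: -0.0001
finger_force: 0.5
t 14.2 pos [ 0.4775 -0.1695  0.0306] F [ 1.5  0.4 -0.9] w -0.0
[-0.04070182 -0.04787755] [1.59168254 0.0509173  0.90307233]
dot [ 0.5221 -0.1661  0.0779] n 681 angle 1.776
[[[-0.13,0.11,-0.02,0],[-0.25,0.24,-0.02,0],[-0.35,0.39,-0.02,0],[-0.42,0.54,-0.02,0],[-0.48,0.71,-0.02,0],[-0.51,0.88,-0.02,0],[-0.51,1.06,-0.02,0],[-0.51,1.23,-0.02,0],[-0.51,1.41,-0.02,0],[-0.51,1.58,-0.02,0],[-0.48,1.75,-0.02,0],[-0.43,1.92,-0.02,0],[-0.35,2.08,-0.02,0],[-0.25,2.22,-0.02,0],[-0.14,2.35,-0.02,0]]] s_end 0.4507 cmd_end [-0.0458, 0.0445]
```

```bash
python3 -m crank '[[[-0.1,0.13,-0.02,0],[-0.22,0.26,-0.02,0],[-0.32,0.41,-0.02,0],[-0.4,0.55,-0.02,0],[-0.47,0.71,-0.02,0],[-0.51,0.88,-0.02,0],[-0.51,1.06,-0.02,0],[-0.51,1.23,-0.02,0],[-0.51,1.41,-0.02,0],[-0.51,1.58,-0.02,0],[-0.48,1.75,-0.02,0],[-0.43,1.92,-0.02,0],[-0.35,2.08,-0.02,0],[-0.25,2.22,-0.02,0],[-0.14,2.35,-0.02,0]]]'; python3 - <<'E'
from h import *
rep()
plan2(.0503,.4507,15,.007,np.array([-.0458,.0445]),-.02)
E
```

```text
time: 15.75
ee_pos: [0.4998, -0.2616, 0.0317]
ee_rot: [0.99, 0.142, 0.0, 0.0]
ft_force: [-1.2, -0.4, 1.0]
gripper_width: -0.0
finger_force: 0.6
t 15.75 pos [ 0.4998 -0.2616  0.0317] F [-1.2 -0.4  1. ] w -0.0
[-0.04517633  0.04675127] [-1.30534521  0.08382101 -1.01710676]
dot [ 0.4926 -0.2082  0.0791] n 527 angle -3.03
[[[0.06,0.07,-0.02,0],[0.2,0.18,-0.02,0],[0.35,0.26,-0.02,0],[0.52,0.32,-0.02,0],[0.69,0.36,-0.02,0],[0.86,0.37,-0.02,0],[1.04,0.37,-0.02,0],[1.21,0.37,-0.02,0],[1.39,0.37,-0.02,0],[1.56,0.36,-0.02,0],[1.73,0.33,-0.02,0],[1.9,0.28,-0.02,0],[2.06,0.2,-0.02,0],[2.2,0.1,-0.02,0],[2.33,-0.02,-0.02,0]]] s_end 0.5557 cmd_end [0.0474, 0.0437]
```

```bash
python3 -m crank '[[[0.09,0.04,-0.02,0],[0.22,0.15,-0.02,0],[0.37,0.23,-0.02,0],[0.53,0.29,-0.02,0],[0.69,0.33,-0.02,0],[0.86,0.35,-0.02,0],[1.04,0.35,-0.02,0],[1.21,0.35,-0.02,0],[1.39,0.35,-0.02,0],[1.55,0.33,-0.02,0],[1.71,0.3,-0.02,0],[1.88,0.25,-0.02,0],[2.04,0.17,-0.02,0],[2.18,0.07,-0.02,0],[2.31,-0.05,-0.02,0]]]'; python3 - <<'E'
from h import *
rep()
plan2(.0503,.5557,10,.007,np.array([-.0458+2.31*.04,.0445-.05*.04]),-.02)
E
```

```text
time: 17.3
ee_pos: [0.588, -0.2331, 0.0328]
ee_rot: [0.99, 0.142, 0.0, 0.0]
ft_force: [2.5, -2.1, 1.8]
gripper_width: -0.0001
finger_force: 2.0
t 17.3 pos [ 0.588  -0.2331  0.0328] F [ 2.5 -2.1  1.8] w -0.0
[0.04748383 0.04420178] [ 1.77748567  2.73637431 -1.79985606]
dot [ 0.5543 -0.2402  0.0795] n 35 angle -0.98
[[[0.13,-0.1,-0.02,0],[0.22,-0.25,-0.02,0],[0.29,-0.41,-0.02,0],[0.34,-0.58,-0.02,0],[0.36,-0.75,-0.02,0],[0.37,-0.93,-0.02,0],[0.37,-1.1,-0.02,0],[0.37,-1.28,-0.02,0],[0.36,-1.45,-0.02,0],[0.32,-1.62,-0.02,0]]] s_end 0.6256999999999999 cmd_end [0.0594, -0.0223]
```

Ring ≈ 11.2 (dot partly hidden). I'll do about 0.9 rad more, then check.

```bash
python3 -m crank '[[[0.11,-0.11,-0.02,0],[0.2,-0.26,-0.02,0],[0.27,-0.42,-0.02,0],[0.32,-0.58,-0.02,0],[0.34,-0.75,-0.02,0],[0.35,-0.93,-0.02,0],[0.35,-1.1,-0.02,0]]]'; python3 - <<'E'
from h import *
rep()
E
```

```text
time: 18.05
ee_pos: [0.5904, -0.1857, 0.0339]
ee_rot: [0.99, 0.142, 0.002, -0.0]
ft_force: [10.2, 3.7, 0.3]
gripper_width: -0.0003
finger_force: 5.5
t 18.05 pos [ 0.5904 -0.1857  0.0339] F [10.2  3.7  0.3] w -0.0
[ 0.06324642 -0.00048904] [10.85742796 -0.6844289  -0.2581883 ]
no dot
```

```bash
python3 -m crank '[[[0.3,0,0,0],[0.6,0,0,0],[0.6,0,-1,0],[0.6,0,-2,0],[0.2,-0.3,-3,0],[-0.8,-0.3,-3,0],[-1.8,-0.3,-3,0],[-2.8,-0.3,-3,0],[-3.8,-0.3,-3,0],[-3.8,-0.3,-3,0]]]'; python3 - <<'E'
from h import *
c,X,F=rep();cv2.imwrite("pics/w6.png",c["frame"][...,::-1])
E
```

```text
time: 19.1
ee_pos: [0.4353, -0.2178, 0.1525]
ee_rot: [0.99, 0.141, -0.001, -0.001]
ft_force: [1.4, 0.1, 0.0]
gripper_width: 0.0
finger_force: 0.0
t 19.1 pos [ 0.4353 -0.2178  0.1525] F [1.4 0.1 0. ] w 0.0
[-0.09514162 -0.01343343] [ 1.34765956  0.29026418 -0.01882211]
dot [ 0.5679 -0.2041  0.0837] n 270 angle -0.003
```

View pics/w6.png

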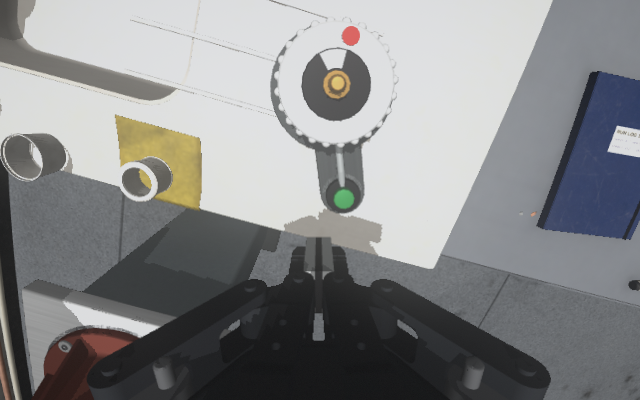

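The picture shows the dot at (350,35), just clockwise of the arc's middle at (333,59) around the nipple at (337,84). That puts the ring at ≈ 12.16, so it needs about 0.4 rad more: one 22 mm stroke on the near side.

```bash
python3 -m crank '[[[0.2,0.06,1,0],[0.38,0.06,2,0],[0.38,0.06,2.95,0],[0.38,0.06,2.95,0],[0.7,0.06,2.95,0],[0.8,0.06,2.95,0],[0.8,0.06,2.95,0]]]'; python3 -m crank '[[[0.03,0,0,0],[0.06,0,0,0],[0.06,0,0,0]]]'; python3 - <<'E'
from h import *
rep()
E
```

```text
time: 19.85
ee_pos: [0.4686, -0.2113, 0.036]
ee_rot: [0.99, 0.142, -0.003, -0.0]
ft_force: [-12.9, -2.2, 1.4]
gripper_width: -0.0002
finger_force: 6.3
time: 20.15
ee_pos: [0.4688, -0.211, 0.0358]
ee_rot: [0.99, 0.141, -0.005, -0.0]
ft_force: [-23.1, -3.9, 3.7]
gripper_width: 0.0002
finger_force: 11.5
t 20.15 pos [ 0.4688 -0.211   0.0358] F [-23.1  -3.9   3.7] w 0.0
[-0.06102475 -0.01042567] [-23.25449694  -2.75516388  -3.47012795]
dot [ 0.5688 -0.2041  0.0804] n 926 angle -0.003
```

Already in firm contact, so I'll ease back ~2 mm and stroke.

```bash
python3 -m crank '[[[-0.06,0,0,0],[-0.06,0.12,0,0],[-0.06,0.24,0,0],[-0.06,0.36,0,0],[-0.06,0.48,0,0],[-0.06,0.5,0,0]]]'; python3 - <<'E'
from h import *
rep()
E
```

```text
time: 20.8
ee_pos: [0.4754, -0.2316, 0.0365]
ee_rot: [0.99, 0.142, -0.001, 0.001]
ft_force: [-6.8, -2.7, -2.7]
gripper_width: 0.0
finger_force: 3.6
t 20.8 pos [ 0.4754 -0.2316  0.0365] F [-6.8 -2.7 -2.7] w 0.0
[-0.060242    0.01125971] [-7.26579861  0.69899173  2.70571187]
dot [ 0.5656 -0.1885  0.081 ] n 918 angle 0.409
```

The dot is now at 0.409 rad against the arc's 0.40, so the ring is at ≈ 12.57. Backing straight off.

```bash
python3 -m crank '[[[-0.3,0,0,0],[-0.6,0,0,0],[-0.6,0,-1,0],[-0.6,0,-2,0],[-0.9,0,-3,0],[-0.9,0,-3,0],[-0.9,0,-3,0]]]'; python3 - <<'E'
from h import *
c,X,F=rep();cv2.imwrite("pics/w7.png",c["frame"][:300,100:540,::-1])
G=(F[...,1]>F[...,0]+40)&(F[...,1]>F[...,2]+30)&(X[...,2]>.01); print("vent z",np.median(X[G],0))
E
```

```text
time: 21.55
ee_pos: [0.4417, -0.2417, 0.1569]
ee_rot: [0.99, 0.142, 0.001, 0.001]
ft_force: [0.5, 0.2, -0.5]
gripper_width: 0.0002
finger_force: 0.0
t 21.55 pos [ 0.4417 -0.2417  0.1569] F [ 0.5  0.2 -0.5] w 0.0
[-0.09508192  0.01179007] [ 0.55083573 -0.07411871  0.5130244 ]
dot [ 0.5656 -0.1886  0.0801] n 260 angle 0.409
vent z [ 0.42485488 -0.24832215  0.03127002]
```

View pics/w7.png

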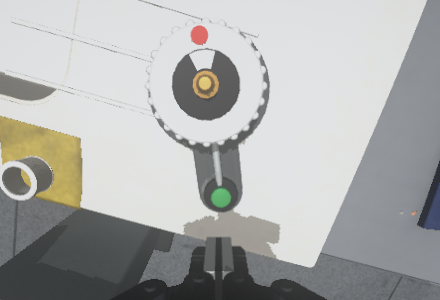

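The dot at (199,35) is centred on the arc at (202,60), the button is back up, and the arm is clear.

```bash
python3 -c "
from bench import manip
print(manip.sign_off())"
```

```text
the job is handed in; nothing more can be done
None
```

I pressed the vent button fully down and it sprang back. The ring is loosened to its second return, at about 12.57 rad with the red dot in line with the middle of the white arc. The arm was clear of everything when I handed in at about 21.6 s; the sign-off gave no verdict.

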